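# Work the seized plug out of a lock cylinder

### The job

The round brass lock cylinder clamped upright in the drill-press vise is being stripped for cleaning: its cam, clip and pins are out, but the plug is still seized in it with its key standing up. A straight pull only lifts the vise, which is not bolted down, so take the key by its black head and twist it back and forth while drawing gently upward, a little with each twist, until the plug lets go and comes out; the vise must stay down on the bench. Then put the plug, key and all, into the small open white carton; leave the vise, the carton and the other things where they stand.

Things in the scene. Friction and masses are not known exactly. Their poses are not given: they have to be found in the camera images.
- plug: Brass plug of the lock with its key in it, one rigid piece, 69 mm long, 60 g. Origin: centre of its lower end; z runs along its axis to the key head. Plug 13 mm diameter, z 0 to 30; collar 17.6 mm diameter, z 30 to 32, rests on the housing's top; key shank z 32 to 42. Starts upright and fully home, its origin 30 mm above the bench, on the vise's axis, turned up to 0.6 rad either way from the vise.
- key_head (a point): Centre of the flat black key head (55.5 mm above the plug's origin, axes as the plug's): 27 mm wide along x, 9 mm thick along y, 27 mm high (plug z 42 to 69). Grasp it across the 9 mm, at about this height, with 40 N or more: fingers that reach 19 mm beyond the grasp point clear the housing by about 6 mm.
- housing_top (a point): Centre of the top face of the brass housing clamped in the vise, 60 mm above the bench; barrel 30 mm diameter, rim 34, bore 15 mm. The plug is seized in it: a straight pull of 60 N would not shift it, and 30 N lifts the vise. Turning takes up to 0.7 N m and cuts the drag while it turns: 2 mm of lift per radian of twist pulls about 20 N, over 4 mm may lift the vise. Loose after 20 mm of lift, out after 30.
- vise: Low grey drill-press vise, 3 kg, loose on the bench, holding the lock. Origin: on its underside exactly below the lock's axis; z up; x along its screw, whose T-handle points to -x (towards the robot, within 0.5 rad). Foot x -85 to +95, y -52 to +52 mm. Jaws x -54 to +62, y -40 to +40, top at z 52. Handle bar at x -95, y -38 to +46, top z 65.
- carton: Small white open-topped carton, 86 (x) x 71 (y) x 44 mm high, 0.2 kg, loose on the bench on the other side (left or right) from the vise. Origin: centre of its underside, z up. The clear inside is 72 mm (x) x 56 mm (y); its floor is at z 2 mm.
- padlock: Bystander: brass padlock lying flat, 50 x 57 x 13 mm, to the left of the work. Origin: centre of its underside.
- lock_body: Bystander: a loose flat-bodied brass lock cylinder lying on its side, 66 x 43 x 17 mm, to the right of the work. Origin: centre of its underside.
- squeeze_bottle: Bystander: white squeeze bottle with a red spout standing upright, 41 mm diameter, 112 mm tall, to the right of the work. Origin: centre of its underside.
- red_driver: Bystander: red-handled screwdriver lying down, 151 x 24 x 20 mm, to the left of the work. Origin: centre of its underside.

How it is judged:
By the outcome, as a careful person would: the job done as asked, in the order asked, and still so for the second after the job is handed in, with the robot touching nothing.
It also fails if it takes over 67 s, if anything falls off the work surface, if the arm or the gripper's body presses on something with over 40 N, if the wrist force passes 120 N, or if a joint passes its speed limit or range.

### The arm

A 6-joint arm with a two-finger parallel gripper is mounted at the origin on a cart in front of the work surface, level with it; the furniture and walls round the work are solid. World frame = base frame: x ahead of the robot, y to its left, z up, the work surface at z = 0. Lengths are in m, angles in rad, forces in N, time in s.
With the tool pointing down it reaches from about 0.275 to 1 m from the base axis. Payload 8.4 kg.
Tool frame: the origin (TCP) lies on the centre line of the jaws, within the pads' length; the fingertips stand 17 mm ahead of it and the grasp point (between the pads) lies 2 mm behind it (bot.tcp_to_tips is the y of the fingertips in the tool frame, in m); y points along the fingers, z is the direction in which the jaws open and shut, and the axes are right-handed (so a half turn about y gives the same grasp; the last joint's range is limited). The gripper opens to 85 mm and grips with 20 to 120 N. Pads are 22 mm wide; open, the fingers measure 114 mm over their backs; the gripper's body (76 mm by 85 mm) begins 54 mm behind the grasp point. The pads swing forward as they close: fully open they stand 13 mm farther back than shut.
Start: joints at [1.297, 0.353, 1.633, -0, 1.155, -0.002], TCP at [0.168, 0.602, 0.248] pointing down, gripper open.
Joint ranges: [-2.63, 2.63], [-0.92, 2.1], [0.06, 2.66], [-1.3, 4.44], [0, 2.69], [-3.02, 3.02]. Speed limits (rad/s): [2.22, 2.22, 2.79, 3.14, 3.14, 3.14].

### API

Orientations are given as a unit quaternion [x, y, z, w].
In Python, from workcell import bot, hand, kinematics, get_obs, vision, hand_in gives the robot as it stands. The module is installed in compiled form; this text tells all that it offers. Calls block until the motion is done:
- bot.reach(position, orientation): joint-space move of the TCP to a pose.
- bot.servo_line(position, ori=None, velocity=0.15): straight line of the TCP; ori=None keeps the orientation; velocity is the mean speed in m/s.
- bot.goto_joints(angles): joint-space move.
- hand.move_gripper(opening, strength=None): finger opening in m; strength is the grip in N (None keeps the last); returns when the fingers have stopped.
- bot.dwell(seconds).
- kinematics.solve_ik(position, orientation): joint angles nearest the present ones, or None.
- get_obs(): the state.
- vision.read_camera(name): name is "scene" or "top" or "wrist"; returns a dict with "frame" (420x560x3 uint8, red, green, blue), "intrinsics" (3x3 intrinsics, pixels), "view" (4x4, takes a point from world to camera coordinates). Camera axes: x right, y down, z forward; pixel columns grow to the right and rows downward; lengths in m; the calibration is good to about 2 mm. A picture is of the moment at which its call begins. There is no depth.
A pose or a line that the arm cannot do raises bot.IKError and nothing moves.
- hand_in(): hands the job in, once; it reports no verdict.
The state is a dict: "time_s": time; "joint_pos": joint angles; "joint_vel": joint speeds; "joint_efforts": joint torques, N m; "position": TCP position; "orientation": TCP orientation; "wrist_force": force on the tool from outside, world axes, zero at the start; "ft_torque": the same for the moment, N m; "gripper_width": finger opening in m.
Only numpy, scipy, OpenCV 4.12 (cv2) and the standard library are available. Lean on these libraries where they do the work, as an engineer would, in place of code of your own. Each camera call takes 0.05 s, during which the arm holds its last target.

## Working session

There is one attempt and no reset: what is moved stays moved. The work goes in short steps, each a Python script; the robot and the scene stay as the last script left them, time stands still between calls to the robot, and variables do not carry over. Pictures are saved under pics/ and viewed, and the job is handed in when it is done.

```bash
mkdir -p pics; ls; python3 - <<'E'
from workcell import bot,hand,kinematics,get_obs,vision
import cv2,numpy as np
o=get_obs();print(o)
print(bot.tcp_to_tips)
for n in ["scene","top","wrist"]:
    r=vision.read_camera(n);cv2.imwrite(f"pics/{n}0.png",r["frame"][:,:,::-1])
    print(n,r["intrinsics"].tolist(),np.round(r["view"],4).tolist())
E
```

```text
pics
{'time_s': 0.0, 'joint_pos': array([ 1.29657139e+00,  3.53679849e-01,  1.63415600e+00, -2.82543347e-05,
        1.15518718e+00, -2.43695942e-03]), 'joint_vel': array([-1.02892507e-03, -8.88123625e-06, -3.29341850e-04, -1.22192337e-04,
       -1.50072426e-04, -1.27379783e-03]), 'joint_efforts': array([-1.31557113e-03, -6.05234027e+01, -3.42072523e+01, -1.13601459e-04,
        9.26613109e-03, -4.49899062e-05]), 'position': array([0.16768898, 0.60160405, 0.24753251]), 'orientation': array([ 0.7010902 , -0.09585273,  0.09573137, -0.70008591]), 'wrist_force': array([ 0.07796983, -0.23910882, -0.16213093]), 'ft_torque': array([-0.00034789,  0.014012  ,  0.02083501]), 'gripper_width': 0.08532524501540921}
0.017
scene [[494.91591780726964, 0.0, 272.6685713371657], [0.0, 494.91591780726964, 212.88908922313288], [0.0, 0.0, 1.0]] [[0.8288, -0.5595, 0.0081, -0.4208], [-0.3983, -0.5999, -0.6939, 0.2616], [0.3931, 0.5719, -0.72, 1.2022], [0.0, 0.0, 0.0, 1.0]]
top [[517.0795459828875, 0.0, 285.9996227009429], [0.0, 517.0795459828875, 208.1882352838102], [0.0, 0.0, 1.0]] [[-0.0912, -0.9958, -0.0057, 0.0364], [-0.9677, 0.0899, -0.2356, 0.5302], [0.2352, -0.0159, -0.9718, 1.1826], [0.0, 0.0, 0.0, 1.0]]
wrist [[367.4035454322322, 0.0, 281.07717149705485], [0.0, 367.4035454322322, 211.14773746473787], [0.0, 0.0, 1.0]] [[0.2672, 0.9636, -0.0017, -0.6245], [0.9225, -0.2553, 0.2894, -0.0391], [0.2784, -0.0789, -0.9572, 0.3795], [0.0, 0.0, 0.0, 1.0]]
```

View pics/scene0.png

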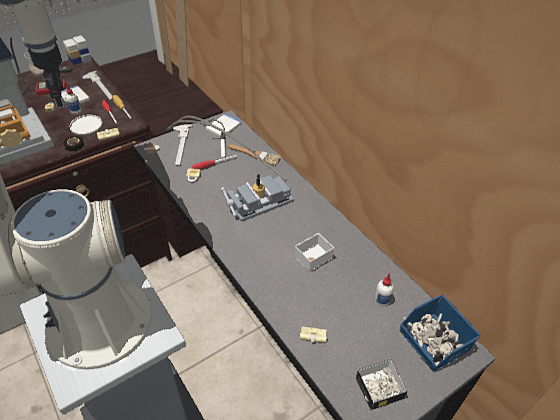

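View pics/top0.png

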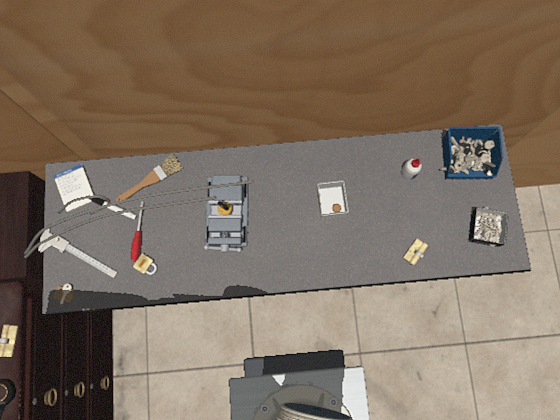

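View pics/wrist0.png

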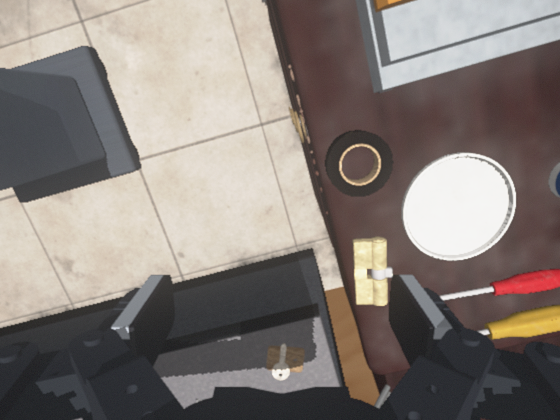

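The top view has the vise at about (226,210) with the dark key at its centre, and the carton at about (332,198). I'll enlarge both views.

```bash
python3 - <<'E'
import cv2
a=cv2.imread("pics/top0.png")[160:270,110:270];cv2.imwrite("pics/topz.png",cv2.resize(a,None,fx=5,fy=5,interpolation=cv2.INTER_CUBIC))
a=cv2.imread("pics/scene0.png")[165:275,210:350];cv2.imwrite("pics/scz.png",cv2.resize(a,None,fx=5,fy=5,interpolation=cv2.INTER_CUBIC))
E
```

```text
(no output)
```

View pics/topz.png

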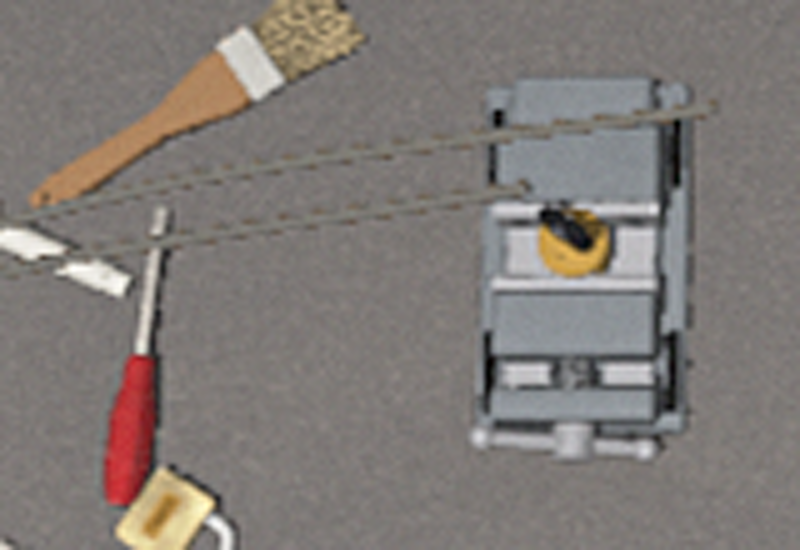

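View pics/scz.png

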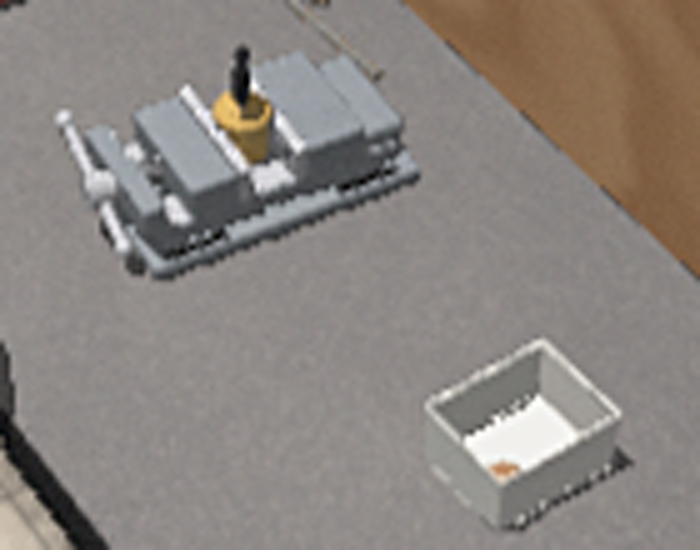

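```bash
cat > h.py <<'E'
import numpy as np, cv2
from workcell import bot,hand,kinematics,get_obs,vision
class Cam:
    def __init__(s,r): s.K=np.array(r["intrinsics"]);s.V=np.array(r["view"]);s.im=r["frame"]
    def ray(s,uv):
        d=np.linalg.inv(s.K)@[uv[0],uv[1],1]; R=s.V[:3,:3]; c=-R.T@s.V[:3,3]; d=R.T@d; return c,d/np.linalg.norm(d)
    def plane(s,uv,z): c,d=s.ray(uv); return c+d*(z-c[2])/d[2]
    def proj(s,p): q=s.K@(s.V[:3,:3]@np.asarray(p)+s.V[:3,3]); return q[:2]/q[2]
def cam(n): return Cam(vision.read_camera(n))
def tri(a,ua,b,ub):
    c1,d1=a.ray(ua);c2,d2=b.ray(ub)
    t=np.linalg.lstsq(np.c_[d1,-d2],c2-c1,rcond=None)[0]
    p,q=c1+t[0]*d1,c2+t[1]*d2; return (p+q)/2,np.linalg.norm(p-q)
E
python3 - <<'E'
from h import *
t,s=cam("top"),cam("scene")
z=lambda x,y:(110+x/5,160+y/5); w=lambda x,y:(210+x/5,165+y/5)
print("wire1",tri(t,z(713,107),s,w(380,75)))
print("wire2",tri(t,z(525,187),s,w(380,75)))
print("housing top centre",t.plane(z(573,243),.06),s.plane(w(243,108),.06),tri(t,z(573,243),s,w(243,108)))
print("key top", t.plane(z(548,216),.099),s.plane(w(242,52),.099))
print("keyc", t.plane(z(568,230),.0855),s.plane(w(240,78),.0855))
for n,p in dict(a=(488,85),b=(690,82),c=(480,425),d=(685,430)).items(): print("foot",n,t.plane(z(*p),.015))
print("bar",t.plane(z(482,436),.06),t.plane(z(648,450),.06))
for p in [(425,407),(542,340),(620,412),(500,480)]: print("carton rim",s.plane(w(*p),.044))
a=t.im[170:225,305:360][:,:,::-1]; cv2.imwrite("pics/cz.png",cv2.resize(a,None,fx=9,fy=9,interpolation=cv2.INTER_CUBIC))
E
```

```text
wire1 (array([0.59035978, 0.0596182 , 0.11847452]), np.float64(0.002469163498949688))
wire2 (array([0.61495034, 0.14634551, 0.03069193]), np.float64(0.06832524717655275))
housing top centre [0.54485674 0.13537549 0.06      ] [0.54659831 0.13207271 0.06      ] (array([0.54700182, 0.13523415, 0.05680422]), np.float64(0.0027876058750788027))
key top [0.54911144 0.14213038 0.099     ] [0.54945902 0.1366672  0.099     ]
keyc [0.54496795 0.13464853 0.0855    ] [0.54435363 0.13121196 0.0855    ]
foot a [0.64285609 0.17800482 0.015     ]
foot b [0.63488763 0.0754361  0.015     ]
foot c [0.46826639 0.1916631  0.015     ]
foot d [0.4564637  0.09112688 0.015     ]
bar [0.45467864 0.18442158 0.06      ] [0.44071761 0.1063214  0.06      ]
carton rim [ 0.51010366 -0.101718    0.044     ]
carton rim [ 0.59097741 -0.09843313  0.044     ]
carton rim [ 0.59417759 -0.161802    0.044     ]
carton rim [ 0.51358708 -0.16312383  0.044     ]
```

View pics/cz.png

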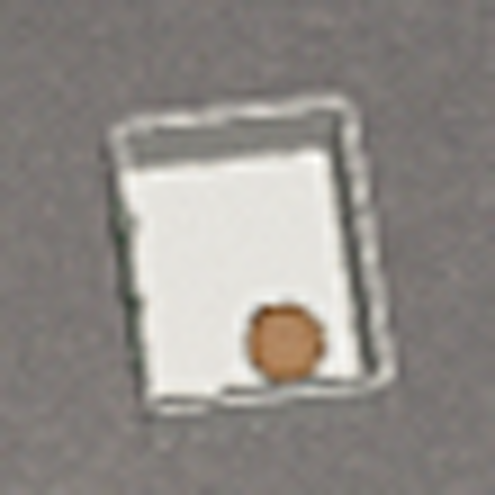

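```bash
python3 - <<'E'
import cv2
a=cv2.imread("pics/scene0.png")[100:200,140:300];cv2.imwrite("pics/scz2.png",cv2.resize(a,None,fx=5,fy=5,interpolation=cv2.INTER_CUBIC))
a=cv2.imread("pics/top0.png")[160:290,20:180];cv2.imwrite("pics/topz2.png",cv2.resize(a,None,fx=4.5,fy=4.5,interpolation=cv2.INTER_CUBIC))
E
```

```text
(no output)
```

View pics/scz2.png

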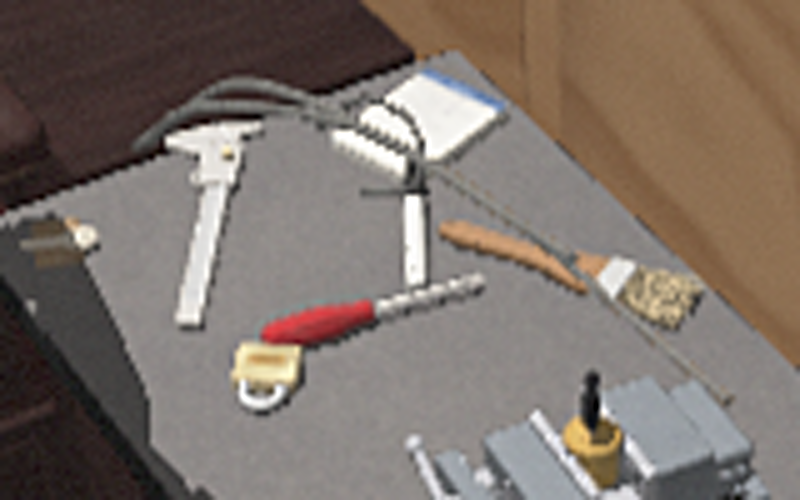

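View pics/topz2.png

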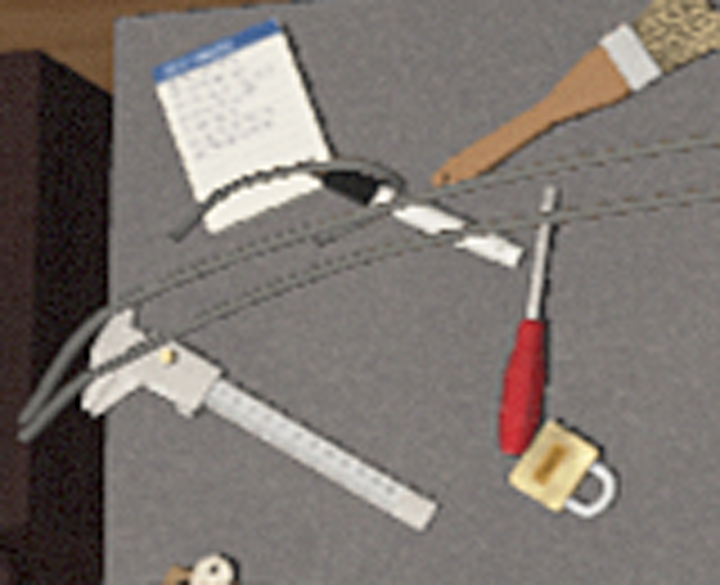

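```bash
python3 - <<'E'
from h import *
t,s=cam("top"),cam("scene")
z=lambda x,y:(110+x/5,160+y/5); z2=lambda x,y:(20+x/4.5,160+y/4.5); w=lambda x,y:(140+x/5,100+y/5)
for q in [z(525,187),z(713,107),z(300,155),z(300,218),z2(547,217),z2(20,435),z2(200,330),z2(200,270)]:
    print(np.round(q,0))
    for h in [0,.05,.1,.15,.2,.25,.3]:
        p=t.plane(q,h); u=s.proj(p); print("  ",h,np.round(p[:2],3),"crop",np.round((u-[140,100])*5))
E
```

```text
[215. 197.]
   0 [0.592 0.164] crop [627. 447.]
   0.05 [0.578 0.158] crop [613. 401.]
   0.1 [0.564 0.152] crop [599. 352.]
   0.15 [0.55  0.146] crop [583. 300.]
   0.2 [0.536 0.14 ] crop [566. 244.]
   0.25 [0.522 0.133] crop [548. 185.]
   0.3 [0.508 0.127] crop [529. 121.]
[253. 181.]
   0 [0.625 0.065] crop [764. 520.]
   0.05 [0.61  0.063] crop [749. 472.]
   0.1 [0.595 0.061] crop [732. 421.]
   0.15 [0.58  0.059] crop [714. 366.]
   0.2 [0.564 0.056] crop [696. 308.]
   0.25 [0.549 0.054] crop [675. 246.]
   0.3 [0.534 0.052] crop [654. 180.]
[170. 191.]
   0 [0.619 0.278] crop [566. 330.]
   0.05 [0.604 0.267] crop [553. 287.]
   0.1 [0.589 0.257] crop [540. 242.]
   0.15 [0.574 0.246] crop [526. 194.]
   0.2 [0.559 0.236] crop [510. 142.]
   0.25 [0.544 0.225] crop [494.  86.]
   0.3 [0.53  0.214] crop [477.  27.]
[170. 204.]
   0 [0.586 0.279] crop [521. 348.]
   0.05 [0.572 0.269] crop [509. 305.]
   0.1 [0.559 0.258] crop [496. 259.]
   0.15 [0.545 0.247] crop [482. 210.]
   0.2 [0.531 0.237] crop [467. 157.]
   0.25 [0.518 0.226] crop [451. 101.]
   0.3 [0.504 0.215] c
[... 435 characters left out ...]
0.57 ] crop [103.  -1.]
   0.2 [0.445 0.545] crop [ 94. -47.]
   0.25 [0.435 0.52 ] crop [ 84. -95.]
   0.3 [0.426 0.495] crop [  73. -147.]
[ 64. 233.]
   0 [0.533 0.547] crop [255. 164.]
   0.05 [0.522 0.526] crop [246. 126.]
   0.1 [0.51  0.504] crop [236.  85.]
   0.15 [0.499 0.483] crop [226.  42.]
   0.2 [0.487 0.462] crop [215.  -5.]
   0.25 [0.476 0.441] crop [204. -55.]
   0.3 [0.464 0.42 ] crop [ 191. -109.]
[ 64. 220.]
   0 [0.568 0.547] crop [299. 148.]
   0.05 [0.555 0.526] crop [289. 110.]
   0.1 [0.542 0.505] crop [279.  69.]
   0.15 [0.529 0.484] crop [269.  26.]
   0.2 [0.516 0.462] crop [258. -20.]
   0.25 [0.503 0.441] crop [246. -69.]
   0.3 [0.49 0.42] crop [ 233. -122.]
```

```bash
cat >> h.py <<'E'
from scipy.spatial.transform import Rotation as Rn
def down(th):
    c,s=np.cos(th),np.sin(th)
    return Rn.from_matrix(np.array([[s,0,c],[-c,0,s],[0,-1,0]])).as_quat()
E
python3 - <<'E'
from h import *
o=get_obs();w=cam("wrist")
R=Rn.from_quat(o["orientation"]).as_matrix();print(np.round(R,2))
Rc=w.V[:3,:3];c=-Rc.T@w.V[:3,3]
print("cam in tool",np.round(R.T@(c-o["position"]),3),np.round(R.T@Rc.T,2))
print(c)
for th in np.arange(-3,3.2,.4):
    q=kinematics.solve_ik([0.545,0.133,.15],down(th)); print(round(th,2),None if q is None else np.round(q,2))
E
```

```text
[[ 0.96 -0.    0.27]
 [-0.27 -0.    0.96]
 [ 0.   -1.   -0.  ]]
cam in tool [-0.073 -0.126  0.   ] [[-0.    0.96  0.29]
 [ 0.   -0.29  0.96]
 [ 1.    0.   -0.  ]]
[0.09734679 0.62195783 0.37396669]
-3.0 None
-2.6 [ 0.24  0.37  1.86 -0.    0.91  2.84]
-2.2 [ 0.24  0.37  1.86 -0.    0.91  2.44]
-1.8 [ 0.24  0.37  1.86 -0.    0.91  2.04]
-1.4 [ 0.24  0.37  1.86 -0.    0.91  1.64]
-1.0 [ 0.24  0.37  1.86 -0.    0.91  1.24]
-0.6 [ 0.24  0.37  1.86 -0.    0.91  0.84]
-0.2 [ 0.24  0.37  1.86 -0.    0.91  0.44]
0.2 [ 0.24  0.37  1.86 -0.    0.91  0.04]
0.6 [ 0.24  0.37  1.86 -0.    0.91 -0.36]
1.0 [ 0.24  0.37  1.86 -0.    0.91 -0.76]
1.4 [ 0.24  0.37  1.86 -0.    0.91 -1.16]
1.8 [ 0.24  0.37  1.86 -0.    0.91 -1.56]
2.2 [ 0.24  0.37  1.86 -0.    0.91 -1.96]
2.6 [ 0.24  0.37  1.86 -0.    0.91 -2.36]
3.0 [ 0.24  0.37  1.86 -0.    0.91 -2.76]
```

```bash
python3 - <<'E'
from h import *
bot.servo_line([0.168,0.602,0.36],velocity=.25)
bot.reach([0.42,0.0,0.34],down(2.3))
w=cam("wrist");cv2.imwrite("pics/w1.png",w.im[:,:,::-1])
t=cam("top");cv2.imwrite("pics/t1.png",t.im[:,:,::-1])
np.savez("w1.npz",K=w.K,V=w.V,im=w.im)
print(get_obs()["time_s"],get_obs()["position"])
E
```

```text
3.425 [4.20114180e-01 4.11668487e-04 3.39935028e-01]
```

View pics/w1.png

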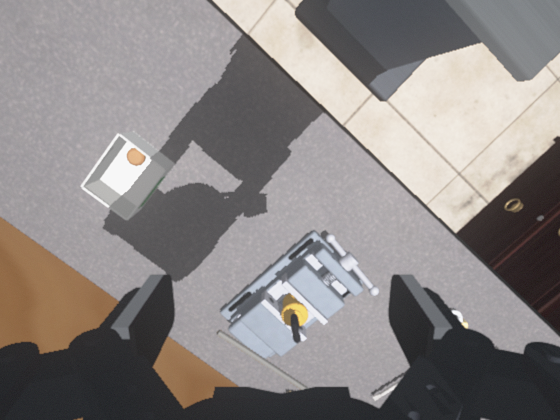

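View pics/t1.png

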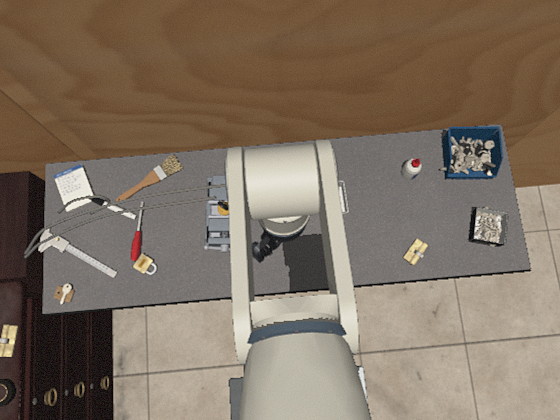

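```bash
python3 - <<'E'
from h import *
w=np.load("w1.npz");w=Cam(dict(intrinsics=w["K"],view=w["V"],frame=w["im"]))
t=cam("top");s=cam("scene")
print("wire1 end",tri(t,(252.6,181.4),w,(220,333)),tri(s,(286,180),w,(220,333)))
print("cam",-w.V[:3,:3].T@w.V[:3,3])
for h in [0,.05,.1,.15,.2,.25]: print(h,w.proj(t.plane((215,197.4),h)))
print("housing",tri(t,(224.6,208.6),w,(294,311)))
a=w.im[220:420,170:420][:,:,::-1];cv2.imwrite("pics/w1z.png",cv2.resize(a,None,fx=3,fy=3,interpolation=cv2.INTER_CUBIC))
E
```

```text
wire1 end (array([0.5849079 , 0.06001383, 0.13100715]), np.float64(0.0013582811841919894)) (array([0.59786707, 0.06737033, 0.10972043]), np.float64(0.0007662325287753583))
cam [ 0.36575199 -0.04852979  0.46578202]
0 [286.50186284 322.61132886]
0.05 [290.61785915 335.08334883]
0.1 [295.7267704  350.56403399]
0.15 [302.23716246 370.29139366]
0.2 [310.81739025 396.29063275]
0.25 [322.64111102 432.11808986]
housing (array([0.54696636, 0.13609404, 0.05234287]), np.float64(0.0003888859133264269))
```

View pics/w1z.png

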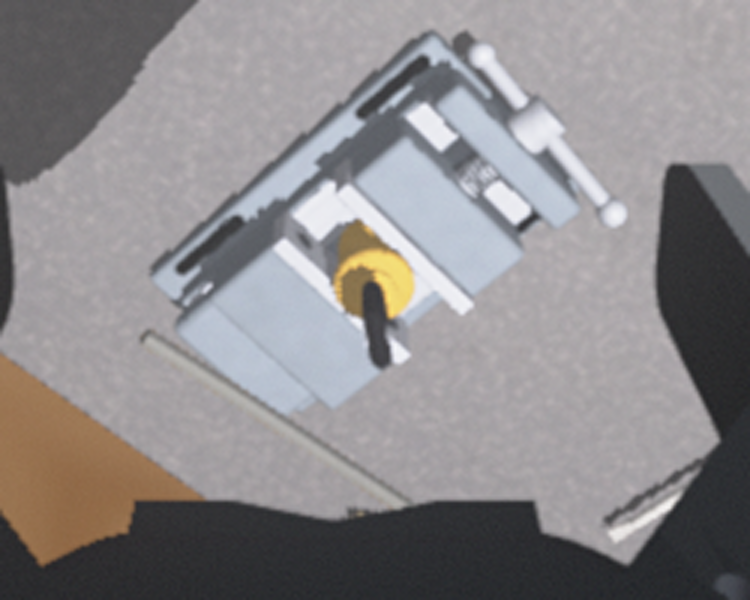

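```bash
python3 - <<'E'
from h import *
bot.reach([0.46,0.12,0.36],down(1.57))
w=cam("wrist");cv2.imwrite("pics/w2.png",w.im[:,:,::-1])
np.savez("w2.npz",K=w.K,V=w.V,im=w.im)
print(get_obs()["time_s"],get_obs()["position"])
t=cam("top")
for h in [0,.05,.1,.15,.2,.25]: print(h,w.proj(t.plane((215,197.4),h)))
E
```

```text
4.5083 [0.45979642 0.11958757 0.35985822]
0 [312.09387656 250.36162311]
0.05 [310.70126836 255.56844308]
0.1 [308.96503252 262.0600517 ]
0.15 [306.74008326 270.37890996]
0.2 [303.78627965 281.42288025]
0.25 [299.6753317  296.79329513]
```

View pics/w2.png

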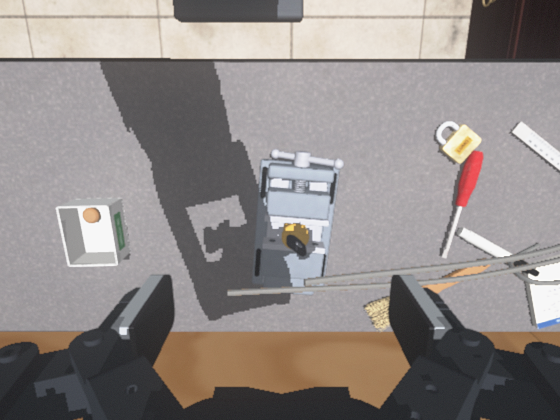

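```bash
python3 - <<'E'
from h import *
w=np.load("w2.npz");w=Cam(dict(intrinsics=w["K"],view=w["V"],frame=w["im"]))
a=w.im[140:300,220:370][:,:,::-1];cv2.imwrite("pics/w2z.png",cv2.resize(a,None,fx=5,fy=5,interpolation=cv2.INTER_CUBIC)[:600*1])
cv2.imwrite("pics/w2z.png",cv2.resize(a,None,fx=3.7,fy=3.7,interpolation=cv2.INTER_CUBIC))
t=cam("top")
print("wire2 end",tri(t,(215,197.4),w,(305,283)))
print("cam",-w.V[:3,:3].T@w.V[:3,3])
# tilted orientation
def tilt(th,ti):
    # rotate vertical tool (jaw dir th) about jaw axis so that the body leans backward (-x tool side)
    zax=np.array([np.cos(th),np.sin(th),0])
    return (Rn.from_rotvec(-ti*zax)*Rn.from_quat(down(th))).as_quat()
print(np.round(Rn.from_quat(tilt(1.57,.785)).as_matrix(),2))
for th in np.arange(.4,2.9,.2):
    q=kinematics.solve_ik([0.545,0.133,.088],tilt(th,.785)); print(round(th,2),None if q is None else np.round(q,2))
E
```

```text
wire2 end (array([0.53505302, 0.13971832, 0.20459683]), np.float64(0.0013336280799674052))
cam [0.38672738 0.11998138 0.48570922]
[[ 0.71  0.71  0.  ]
 [-0.   -0.    1.  ]
 [ 0.71 -0.71 -0.  ]]
0.4 [ 0.65  0.62  1.9  -0.89  1.07  0.88]
0.6 [ 0.66  0.58  2.   -1.04  0.96  0.86]
0.8 [ 0.65  0.54  2.1  -1.23  0.84  0.88]
1.0 None
1.2 None
1.4 [0.49 0.46 2.34 4.13 0.55 1.16]
1.6 [0.38 0.44 2.39 3.67 0.5  1.35]
1.8 [0.24 0.44 2.4  3.16 0.49 1.56]
2.0 [0.11 0.44 2.39 2.65 0.5  1.77]
2.2 [-0.01  0.46  2.35  2.19  0.54  1.96]
2.4 [-0.1   0.48  2.28  1.8   0.62  2.11]
2.6 [-0.15  0.51  2.2   1.48  0.72  2.21]
2.8 [-0.18  0.54  2.11  1.24  0.83  2.26]
```

View pics/w2z.png

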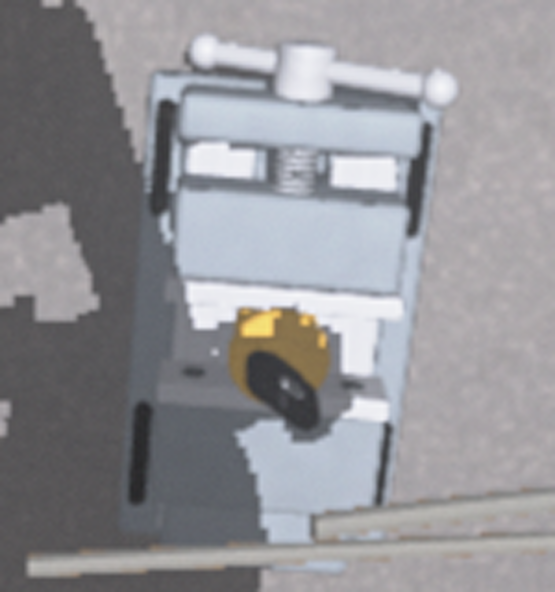

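The rod's tip triangulates to about (0.535, 0.140, 0.204), which is straight above the key and inside the space the gripper needs. I'll probe it gently in small, force-checked steps to see whether it's solid before choosing an approach.

```bash
python3 - <<'E'
from h import *
import time
hand.move_gripper(0.0,20)
th=1.57
bot.reach([0.540,0.19,0.26],down(th))
f0=get_obs()["wrist_force"].copy();print(f0,get_obs()["time_s"])
z=.25
while z>.165:
    z-=.003
    bot.servo_line([0.540,0.19,z],velocity=.06)
    f=get_obs()["wrist_force"]-f0
    if np.linalg.norm(f)>3: print("contact",z-.017,f);break
print(z,f,get_obs()["time_s"])
w=cam("scene");cv2.imwrite("pics/s3.png",cv2.resize(w.im[100:200,140:340][:,:,::-1],None,fx=4,fy=4))
t=cam("top");cv2.imwrite("pics/t3.png",cv2.resize(t.im[100:300,100:300][:,:,::-1],None,fx=3,fy=3))
E
```

```text
[-0.21056016  1.37433407  0.85395373] 6.0083
0.16299999999999992 [ 0.14109077 -1.14876478 -0.027281  ] 13.375
```

View pics/s3.png

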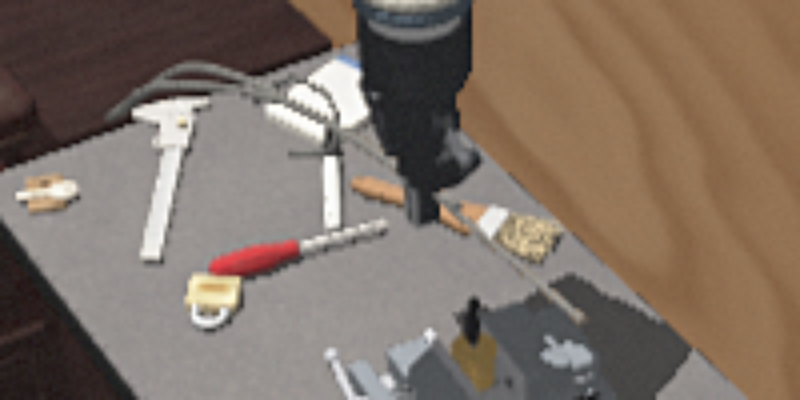

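```bash
python3 - <<'E'
from h import *
th=1.97; x=np.array([np.sin(th),-np.cos(th)])
bot.servo_line([0.50,0.16,0.24],velocity=.25)
p=np.array([.546,.134])-.07*x
bot.reach([*p,0.23],down(th))
w=cam("wrist");np.savez("w4.npz",K=w.K,V=w.V,im=w.im)
cv2.imwrite("pics/w4.png",w.im[:,:,::-1]);print(get_obs()["time_s"])
hh=w.im.max(axis=2).astype(int)
print(w.proj([.546,.134,.099]),w.proj([.546,.134,.06]))
E
```

```text
14.5833
[281.09608487 291.82596624] [281.1011525  269.76788427]
```

View pics/w4.png

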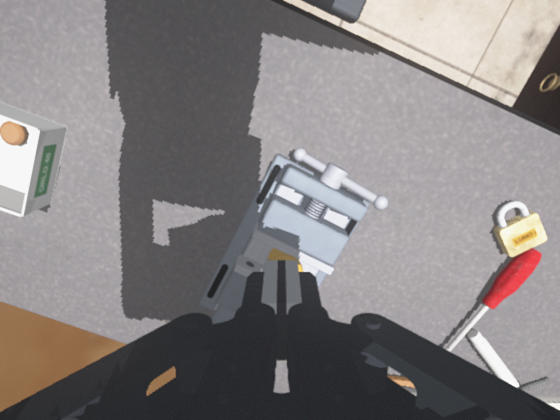

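```bash
python3 - <<'E'
from h import *
th=1.97; x=np.array([np.sin(th),-np.cos(th)])
hand.move_gripper(.06)
p=np.array([.546,.134])-.10*x
bot.servo_line([*p,0.20],velocity=.2)
w=cam("wrist");np.savez("w5.npz",K=w.K,V=w.V,im=w.im)
u=w.proj([.546,.134,.085]).astype(int);print(u,get_obs()["time_s"])
cv2.imwrite("pics/w5.png",cv2.resize(w.im[max(u[1]-70,0):u[1]+70,u[0]-90:u[0]+90][:,:,::-1],None,fx=4,fy=4,interpolation=cv2.INTER_CUBIC));
E
```

```text
[281 337] 15.5917
```

View pics/w5.png

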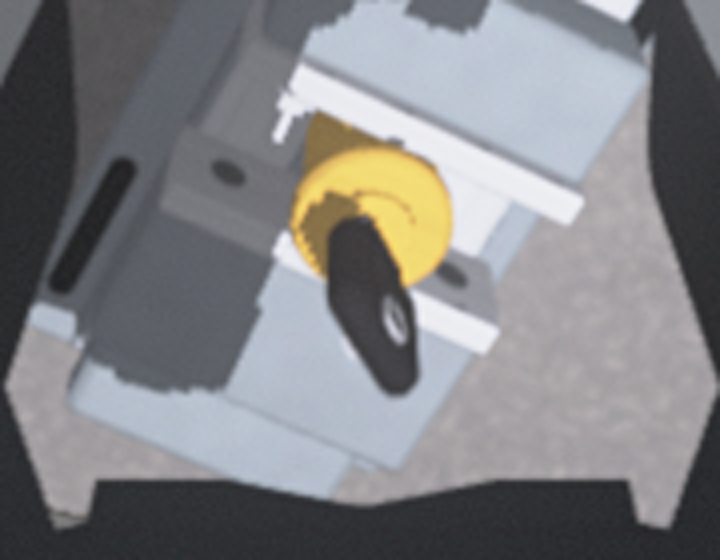

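```bash
python3 - <<'E'
from h import *
w=np.load("w5.npz");im=w["im"][330:375,350-90:310]
im=w["im"][318:372,255:309].astype(float)
im=np.clip(255*(im/255)**.4,0,255).astype(np.uint8)
cv2.imwrite("pics/w5z.png",cv2.resize(im[:,:,::-1],None,fx=11,fy=11,interpolation=cv2.INTER_CUBIC))
w2=np.load("w2.npz")["im"][220:275,275:330].astype(float)
w2=np.clip(255*(w2/255)**.4,0,255).astype(np.uint8)
cv2.imwrite("pics/w2zz.png",cv2.resize(w2[:,:,::-1],None,fx=10,fy=10,interpolation=cv2.INTER_CUBIC))
E
```

```text
(no output)
```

View pics/w5z.png

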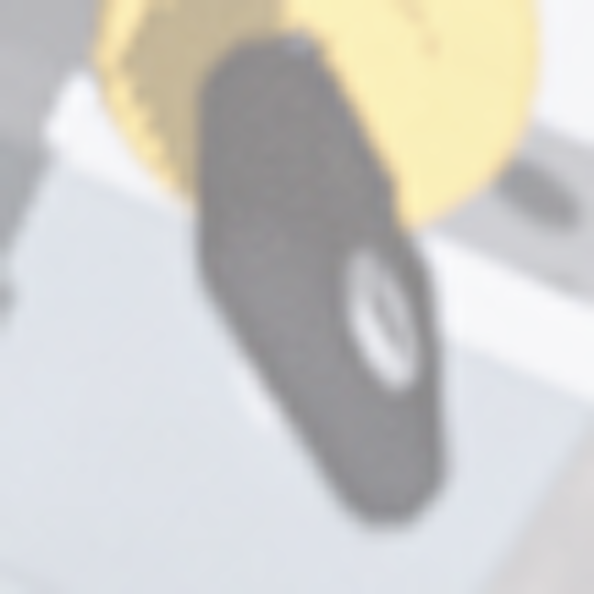

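View pics/w2zz.png

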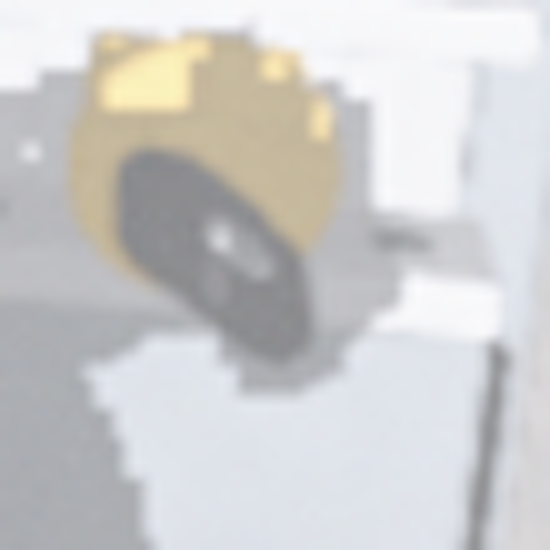

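```bash
python3 - <<'E'
from h import *
def L(f): w=np.load(f);return Cam(dict(intrinsics=w["K"],view=w["V"],frame=w["im"]))
def go(w,o,s,prs):
    for (a,b,z) in prs:
        A,B=[w.plane((np.array(q)+.5)/s-.5+o,z) for q in (a,b)]
        d=B-A; print(np.round(A[:2],4),np.round(B[:2],4),"len",round(np.linalg.norm(d),4),"yaw",round(np.arctan2(d[1],d[0]),3))
w5=L("w5.npz");w2=L("w2.npz")
go(w5,np.array([255,318]),11,[((210,280),(345,505),.099),((325,65),(395,190),.072),((325,65),(425,255),.072)])
go(w2,np.array([275,220]),10,[((130,235),(255,355),.099),((195,160),(300,250),.072)])
# housing rim centre in w5 crop4, origin (191,267)
for c in [(372,223)]: print("rim",w5.plane((np.array(c)+.5)/4-.5+[191,267],.06))
print("rim w2",w2.plane((np.array([207,145])+.5)/10-.5+[275,220],.06))
# brass mask centre by HSV, fit ellipse
im=w5.im;hsv=cv2.cvtColor(im,cv2.COLOR_RGB2HSV)
# rim edge points
pts=np.array([(293,205),(300,187),(318,165),(345,152),(372,148),(400,151),(425,165),(443,187),(452,215),(450,240),(436,268),(415,287),(297,240),(310,262),(325,275)],float)
P=np.array([w5.plane((p+.5)/4-.5+[191,267],.06)[:2] for p in pts])
A=np.c_[2*P,np.ones(len(P))];c=np.linalg.lstsq(A,(P**2).sum(1),rcond=None)[0];print("circle",c[:2],"r",np.sqrt(c[2]+c[0]**2+c[1]**2))
E
```

```text
[0.543  0.1269] [0.5558 0.142 ] len 0.0198 yaw 0.869
[0.5416 0.1348] [0.5493 0.1436] len 0.0117 yaw 0.855
[0.5416 0.1348] [0.5535 0.1478] len 0.0177 yaw 0.831
[0.541  0.1273] [0.5557 0.1416] len 0.0205 yaw 0.776
[0.5421 0.1355] [0.5537 0.1484] len 0.0173 yaw 0.838
rim [0.54819417 0.13724844 0.06      ]
rim w2 [0.54465098 0.13742158 0.06      ]
circle [0.54763155 0.13732888] r 0.017003000470322518
```

```bash
python3 - <<'E'
from h import *
s=cam("scene");t=cam("top")
def L(f): w=np.load(f);return Cam(dict(intrinsics=w["K"],view=w["V"],frame=w["im"]))
w5=L("w5.npz");w2=L("w2.npz")
p=np.array([.5476,.1373,.0855])
for n,c in dict(s=s,t=t,w5=w5,w2=w2).items():
    cc=-c.V[:3,:3].T@c.V[:3,3]; d=p-cc; print(n,"az",np.arctan2(d[1],d[0]),"dist",np.linalg.norm(d),"px/m",c.K[0,0]/np.linalg.norm(d),"elev",np.degrees(np.arcsin(-d[2]/np.linalg.norm(d))))
print("w5 vertical", (w5.proj([*p[:2],.072])-[255,318])*11,(w5.proj([*p[:2],.099])-[255,318])*11)
u=s.proj(p);print(u)
im0=cv2.imread("pics/scene0.png");print(u)
a=im0[150:205,235:290].astype(float);a=(255*(a/255)**.6).astype(np.uint8)
cv2.imwrite("pics/sk.png",cv2.resize(a,None,fx=11,fy=11,interpolation=cv2.INTER_NEAREST))
g=im0.max(axis=2)
print(g[172:192,248:272])
E
```

```text
s az 1.010013428458049 dist 1.4384576708574635 px/m 344.0601192750084 elev 42.13473065654855
t az 0.3975989255825468 dist 1.2353550393708959 px/m 418.56756114923047 elev 74.240962508337
w5 az 0.41301472810556844 dist 0.2979424746650825 px/m 1233.1358455864038 elev 53.76848281518038
w2 az 0.10724121395173601 dist 0.4316796906419274 px/m 851.1022255549858 elev 67.9868163046593
w5 vertical [319.74769517 137.24994349] [322.73835957 381.29343707]
[257.80158494 179.00092253]
[257.80158494 179.00092253]
[[143 140 138 139 139 140 143 142 139 140 143 140 136 138 136 142 140 142
  145 142 138 137 139 138]
 [144 139 142 139 138 138 142 144 142 147 132 143 142 138 137 140 139 145
  142 140 141 140 141 140]
 [142 139 140 137 139 137 142 144 148 111  77 108 141 142 137 138 137 142
  139 142 142 141 142 138]
 [141 142 139 140 140 141 144 144 134  64  29  41 148 143 145 140 137 138
  139 132 146 158 149 137]
 [142 142 145 143 138 140 143 145 121  55  26  49 147 146 141 144 129 141
  164 156 165 170 167 139]
 [144 144 145 143 138 137 139 147 159  72  24  91 148 137 142 163 155 160
  176 167 165 167 1
[... 722 characters left out ...]
17 155 136 143 210 228 240 225 100  28  69 107  98  95 128 155 170
  169 166 165 166 165 167]
 [188 226 210 135 157 227 227 231 242 201  85  94 109 100  96 197 132 164
  169 166 166 166 165 166]
 [129 241 231 230 189 227 228 228 216 235 123 100 102  99  92 212 112 204
  155 160 164 162 166 166]
 [148 176 227 240 185 206 228 227 219 218 113  87  92  93 183 170  92 224
  220 166 162 161 162 166]
 [170 133 183 230 212 148 209 229 233 229 205 201 194 187 187 122  80 248
  236 200 162 160 162 164]
 [170 168 135 189 234 114 127 175 186 220 208 195 189 162 126  93  76 190
  229 221 179 162 160 165]
 [168 170 158 131 244 202 214 124 113 147 135 125 117 102  99  94  86 119
  185 222 211 166 165 165]]
```

View pics/sk.png

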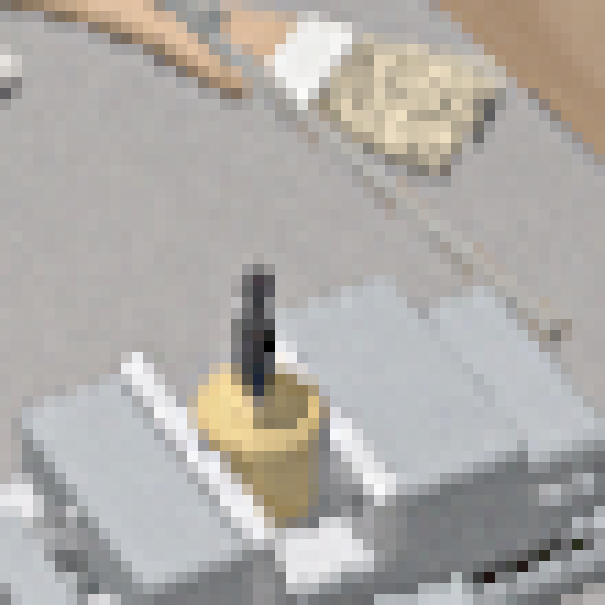

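Three views agree on the key: yaw is about 0.85 rad (the scene camera sees it nearly edge-on). The rim circle fit gives a radius of 17.0 mm against the stated 17, with its centre at (0.5476, 0.1373). The rods gave no contact force, so I'll grasp vertically.

```bash
cat >> h.py <<'E'
C=np.array([.5476,.1373]); TH=.85-np.pi/2
E
python3 - <<'E'
from h import *
bot.reach([*C,0.17],down(TH))
o=get_obs();print(o["time_s"],o["joint_pos"].round(3),o["wrist_force"].round(2))
bot.servo_line([*C,0.0835],velocity=.12)
o=get_obs();print(o["time_s"],o["position"],o["wrist_force"].round(2))
w=cam("wrist");cv2.imwrite("pics/w6.png",w.im[:,:,::-1])
E
```

```text
18.0167 [ 0.243  0.348  1.836 -0.     0.958  0.963] [ 0.11  0.04 -0.24]
18.8917 [0.54806521 0.1374258  0.08401486] [-0.4   0.4   0.98]
```

View pics/w6.png

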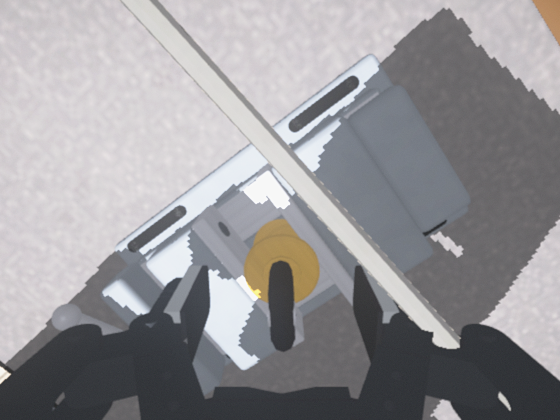

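```bash
python3 - <<'E'
from h import *
hand.move_gripper(.0,90)
o=get_obs();print(o["time_s"],o["gripper_width"],o["position"],o["wrist_force"].round(2),o["ft_torque"].round(2))
z=o["position"][2]
p=o["position"].copy()
def go(dth,dz,v):
    t0=get_obs()["time_s"]
    bot.servo_line([C[0],C[1],.0835+dz],down(TH+dth),velocity=v)
    o=get_obs();print(round(dth,2),"dt",round(o["time_s"]-t0,2),o["wrist_force"].round(1),o["ft_torque"].round(2),o["position"].round(4),o["joint_pos"][5].round(3))
go(.2,.0004,.0008)
go(.0,.0008,.0008)
E
```

```text
19.4667 0.007911035381416874 [0.54797152 0.13724868 0.08399408] [ 0.75 -1.24  6.13] [-0.32  0.03  0.21]
0.2 dt 0.35 [0.6 5.8 0.2] [ 0.93 -0.25 -0.02] [0.5479 0.138  0.0841] 0.766
0.0 dt 0.35 [ 3.1 -2.6 -3.1] [-0.46 -0.57 -0.03] [0.5477 0.1369 0.0841] 0.962
```

```bash
cat > tw.py <<'E'
from h import *
def go(dth,dz,dur,ddz):
    t0=get_obs()["time_s"]
    bot.servo_line([C[0],C[1],.0835+dz],down(TH+dth),velocity=max(ddz,2e-4)/dur)
    o=get_obs();print(round(dth,2),round(dz*1e3,2),"dt",round(o["time_s"]-t0,2),o["wrist_force"].round(1),o["ft_torque"].round(2),(o["position"][2]*1e3).round(2),o["joint_pos"][5].round(3),"w",o["gripper_width"].round(4))
    return o
E
python3 - <<'E'
from tw import *
dz=.0008
for k,a in enumerate([.4,-.4,.4,-.4]):
    d=.0008 if k==0 else .0016
    dz+=d
    o=go(a,dz,.9 if k else .5,d)
    if abs(o["wrist_force"][2])>24: print("stop");break
print(dz,o["time_s"])
w=cam("wrist");cv2.imwrite("pics/w7.png",w.im[:,:,::-1])
E
```

```text
Traceback (most recent call last):
  File "tw.py", line 5, in go
    o=get_obs();print(round(dth,2),round(dz*1e3,2),"dt",round(o["time_s"]-t0,2),o["wrist_force"].round(1),o["ft_torque"].round(2),(o["position"][2]*1e3).round(2),o["joint_pos"][5].round(3),"w",o["gripper_width"].round(4))
                                                                                                                                                                                                 ^^^^^^^^^^^^^^^^^^^^^^^^
AttributeError: 'float' object has no attribute 'round'
```

First stroke is done (now at +0.4 rad, dz 1.6 mm). I'll fix the print and carry on.

```bash
sed -i 's/o\["gripper_width"\].round(4)/round(float(o["gripper_width"]),4)/' tw.py
python3 - <<'E'
from tw import *
o=get_obs();print(o["time_s"],o["joint_pos"][5],o["position"],o["wrist_force"])
dz=.0016
for k,a in enumerate([-.4,.4,-.4]):
    dz+=.0016
    o=go(a,dz,.9,.0016)
    if abs(o["wrist_force"][2])>26: print("stop");break
print(dz,o["time_s"])
w=cam("wrist");cv2.imwrite("pics/w7.png",w.im[:,:,::-1])
t=cam("scene");cv2.imwrite("pics/s7.png",cv2.resize(t.im[130:230,200:320][:,:,::-1],None,fx=6,fy=6,interpolation=cv2.INTER_CUBIC))
E
```

```text
20.7167 0.5607890594444681 [0.54707057 0.13736831 0.08585799] [-6.40242484  2.48957348 17.17330439]
-0.4 3.2 dt 0.95 [ 3.3 -1.8  0.9] [-0.31 -0.64 -0.01] 87.12 1.361 w 0.0079
0.4 4.8 dt 0.95 [ 1.3  4.9 -3.2] [ 0.97 -0.29  0.09] 88.06 0.564 w 0.0078
-0.4 6.4 dt 0.95 [-0.  -3.9 -3.2] [-0.7   0.02 -0.04] 89.44 1.362 w 0.0076
0.0064 23.5667
```

View pics/w7.png

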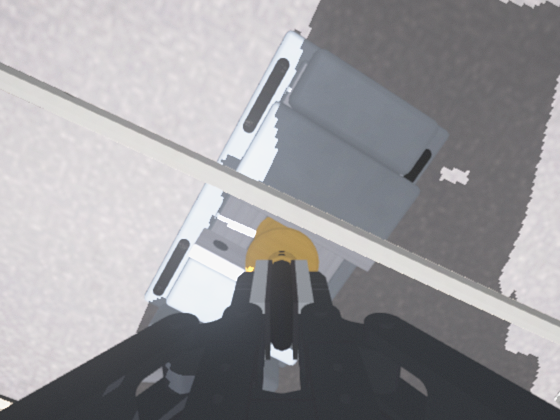

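View pics/s7.png

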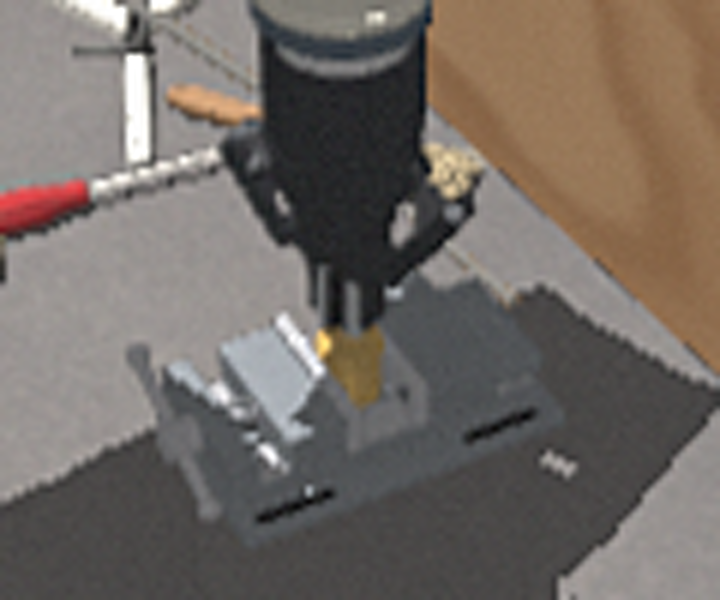

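```bash
python3 - <<'E'
from tw import *
dz=.0064
for k in range(6):
    dz+=.0016
    o=go(.4 if k%2==0 else -.4,dz,.9,.0016)
    if abs(o["wrist_force"][2])>26: print("stop");break
print(dz,o["time_s"])
w=cam("wrist");cv2.imwrite("pics/w8.png",w.im[:,:,::-1])
t=cam("scene");cv2.imwrite("pics/s8.png",cv2.resize(t.im[130:230,200:320][:,:,::-1],None,fx=6,fy=6,interpolation=cv2.INTER_CUBIC))
E
```

```text
0.4 8.0 dt 0.95 [ 1.8  2.9 -5. ] [ 0.27 -0.24  0.04] 91.63 0.565 w 0.0075
-0.4 9.6 dt 0.95 [-2.8 -4.6 -3.2] [-0.8   0.57 -0.03] 92.86 1.363 w 0.0076
0.4 11.2 dt 0.95 [ 2.9 -0.8 -5.5] [-0.18 -0.6   0.02] 94.88 0.565 w 0.0077
-0.4 12.8 dt 0.95 [-2.5 -5.  -4.5] [-0.99  0.47 -0.05] 96.04 1.363 w 0.008
0.4 14.4 dt 0.95 [ 1.7  1.2 -4.3] [ 0.15 -0.36  0.09] 98.11 0.565 w 0.0077
-0.4 16.0 dt 0.95 [-3.1 -4.1 -4. ] [-0.87  0.58 -0.02] 99.26 1.363 w 0.0078
0.016000000000000004 29.3667
```

View pics/w8.png

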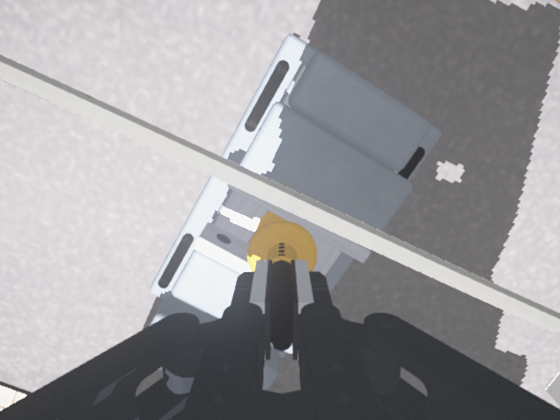

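View pics/s8.png

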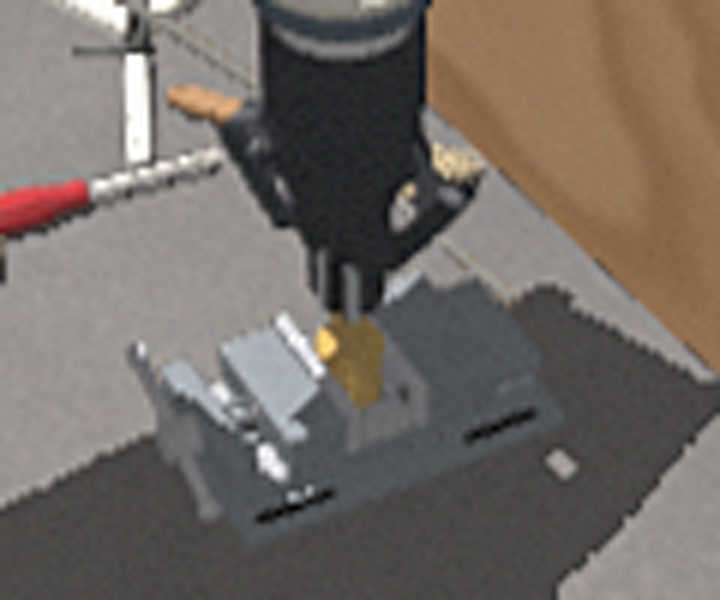

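The vise hasn't moved (foot corner still at (245,545) in the crop) and the collar is rising with the fingers. I'll carry on.

```bash
python3 - <<'E'
from tw import *
dz=.016
for k in range(4):
    dz+=.0017
    o=go(.4 if k%2==0 else -.4,dz,.9,.0017)
    if abs(o["wrist_force"][2])>26: print("stop");break
print(dz,o["time_s"])
dz+=.0008; o=go(0,dz,.5,.0008)
f0=o["wrist_force"][2]
# gentle straight lift in small steps
for k in range(3):
    dz+=.0008
    o=go(0,dz,.2,.0008)
    if o["wrist_force"][2]<-12 or o["wrist_force"][2]>12: print("drag");break
print(dz,o["time_s"])
t=cam("scene");cv2.imwrite("pics/s9.png",cv2.resize(t.im[130:230,200:320][:,:,::-1],None,fx=6,fy=6,interpolation=cv2.INTER_CUBIC))
E
```

```text
0.4 17.7 dt 0.95 [-2.1 -2.7  7.6] [-0.69  0.19 -0.07] 102.1 0.565 w 0.0076
-0.4 19.4 dt 0.95 [-6.  -3.1 20.7] [-0.65  1.1   0.01] 105.29 1.365 w 0.0077
0.4 21.1 dt 0.95 [-1.5 -1.8  6.2] [-0.45  0.33 -0.01] 105.67 0.565 w 0.0078
-0.4 22.8 dt 0.95 [-0.4 -0.1 -0.3] [ 0.02  0.01 -0.01] 106.45 1.363 w 0.0077
0.0228 33.2667
0 23.6 dt 0.55 [-0.2  0.8 -0.7] [-0.02 -0.01  0.03] 107.12 0.966 w 0.0077
0 24.4 dt 0.35 [-0.4 -0.8  0. ] [ 0.02 -0.01  0.02] 107.95 0.964 w 0.0077
0 25.2 dt 0.35 [ 0.8  0.6 -0.3] [ 0.   -0.04  0.01] 108.75 0.964 w 0.008
0 26.0 dt 0.35 [-0.2 -0.1 -1.4] [-0.02  0.01  0.  ] 109.53 0.964 w 0.0077
0.025999999999999995 34.8667
```

View pics/s9.png

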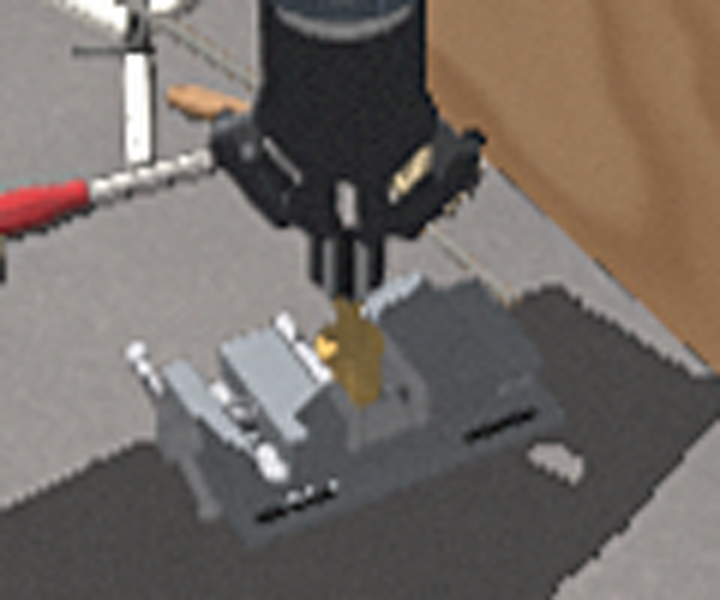

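The plug is loose, with about 0 N of drag, and the vise hasn't moved. Next I'll lift it out and locate the carton.

```bash
python3 - <<'E'
from h import *
bot.servo_line([*C,0.125],velocity=.04)
bot.servo_line([*C,0.20],velocity=.12)
bot.reach([.50,0.05,.22],down(TH))
o=get_obs();print(o["time_s"],o["wrist_force"].round(1),o["gripper_width"])
w=cam("wrist");cv2.imwrite("pics/w10.png",w.im[:,:,::-1])
s=cam("scene");cv2.imwrite("pics/s10.png",cv2.resize(s.im[120:280,190:350][:,:,::-1],None,fx=3.7,fy=3.7,interpolation=cv2.INTER_CUBIC))
t=cam("top")
q=[t.plane((np.array(p)+.5)/9-.5+[305,170],.044) for p in [(115,128),(348,100),(393,380),(152,408)]]
q=np.array(q);print(q.round(4));m=q.mean(0);print("centre",m)
print("len x",np.linalg.norm(q[0]-q[3]),np.linalg.norm(q[1]-q[2]),"len y",np.linalg.norm(q[0]-q[1]))
d=(q[0]-q[3])+(q[1]-q[2]);print("yaw",np.arctan2(d[1],d[0]))
r=np.array([s.plane((210+a/5,165+b/5),.044) for a,b in [(425,407),(542,340),(620,412),(500,480)]]);print("scene c",r.mean(0),"yaw",np.arctan2(*( (r[1]-r[0]+r[2]-r[3])[[1,0]])))
E
```

```text
36.725 [ 0.8  0.6 -1. ] 0.007361164046191189
[[ 0.5908 -0.0957  0.044 ]
 [ 0.5928 -0.1605  0.044 ]
 [ 0.513  -0.1633  0.044 ]
 [ 0.5113 -0.0974  0.044 ]]
centre [ 0.55194432 -0.12922201  0.044     ]
len x 0.07952655671723101 0.07988373006113704 len y 0.06475546272035972
yaw 0.02845339608267057
scene c [ 0.55221144 -0.13126924  0.044     ] yaw 0.028523009995848222
```

View pics/w10.png

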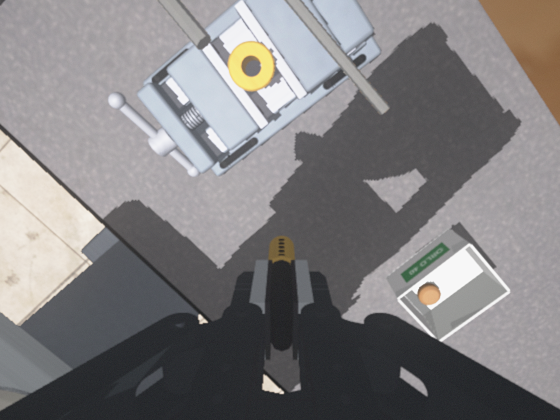

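View pics/s10.png

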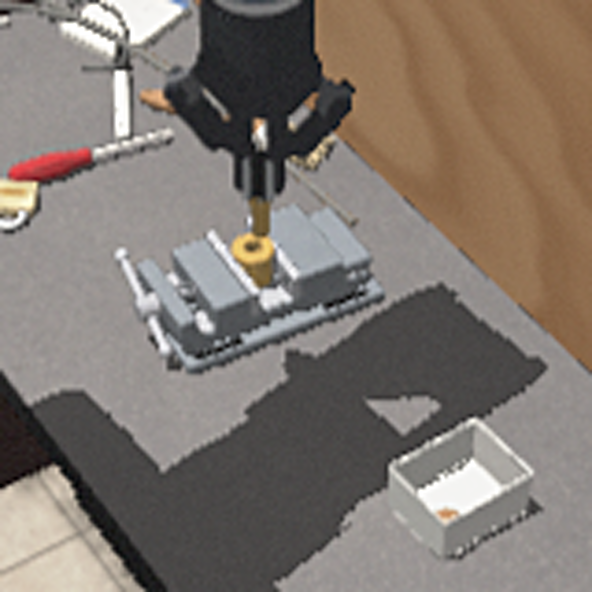

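The plug is out, the bore at (250,67) in the wrist view is empty, and the vise is in place. Top and scene put the carton centre at about (0.552, -0.129) and agree on a yaw of 0.028. I'll bring the plug down leaning along the carton's long side.

```bash
cat >> h.py <<'E'
CC=np.array([.5525,-.129]);CY=.028
def lean(phi):
    yv=np.array([-np.sin(CY),np.cos(CY),0])
    return (Rn.from_rotvec(-phi*yv)*Rn.from_quat(down(CY-np.pi/2))).as_quat()
def ctcp(phi,bx,bz):
    # TCP for plug bottom centre at carton x=bx, z=bz
    a=np.array([-np.sin(phi)*np.cos(CY),-np.sin(phi)*np.sin(CY),np.cos(phi)])
    b=np.array([CC[0]+bx*np.cos(CY),CC[1]+bx*np.sin(CY),bz]); return b+.0535*a
E
python3 - <<'E'
from h import *
P=ctcp(.5,.024,.012);H=P+[0,0,.09];print(P)
for p in(H,P):
    q=kinematics.solve_ik(p,lean(.5));print(None if q is None else q.round(2))
print(get_obs()["joint_pos"].round(2))
if q is not None and abs(q[3])<1:
    bot.reach(H,lean(.5))
    o=get_obs();print(o["time_s"],o["position"],o["wrist_force"].round(1),o["gripper_width"])
    s=cam("scene");cv2.imwrite("pics/s11.png",cv2.resize(s.im[170:290,240:400][:,:,::-1],None,fx=5,fy=5,interpolation=cv2.INTER_CUBIC))
    s=cam("wrist");cv2.imwrite("pics/w11.png",s.im[:,:,::-1])
E
```

```text
[ 0.55085138 -0.12904617  0.05895067]
[-0.33  0.24  2.18  0.61  0.3   0.66]
[-0.33  0.43  2.22  1.51  0.17 -0.25]
[0.1  0.2  1.92 0.   1.03 0.82]
```

```bash
python3 - <<'E'
from h import *
t=cam("top");print("bench far edge",t.plane((330,142),0))
for phi in (.3,.35,.4,-.35,-.5):
  P=ctcp(phi,.024*np.sign(phi),.012);H=P+[0,0,.09]
  for p in(H,P):
    q=kinematics.solve_ik(p,lean(phi));print(phi,None if q is None else q.round(2))
E
```

```text
bench far edge [ 0.71343177 -0.14438182  0.        ]
0.3 [-0.28  0.28  2.03  0.17  0.55  1.13]
0.3 [-0.28  0.44  2.08  0.26  0.35  1.03]
0.35 [-0.29  0.27  2.07  0.23  0.48  1.06]
0.35 [-0.29  0.43  2.12  0.4   0.28  0.89]
0.4 [-0.3   0.25  2.11  0.32  0.42  0.97]
0.4 [-0.3   0.43  2.15  0.62  0.22  0.66]
-0.35 [-0.19  0.54  1.62 -0.08  1.32  1.38]
-0.35 [-0.19  0.65  1.66 -0.08  1.17  1.4 ]
-0.5 [-0.18  0.63  1.51 -0.1   1.49  1.4 ]
-0.5 [-0.18  0.74  1.54 -0.1   1.35  1.41]
```

```bash
python3 - <<'E'
from h import *
phi=.35
P=ctcp(phi,.022,.011);H=P+[0,0,.09]
bot.reach(H,lean(phi))
o=get_obs();print(o["time_s"],o["position"]-H,o["wrist_force"].round(1),o["gripper_width"])
s=cam("scene");cv2.imwrite("pics/s11.png",cv2.resize(s.im[170:290,240:400][:,:,::-1],None,fx=5,fy=5,interpolation=cv2.INTER_CUBIC))
s=cam("wrist");cv2.imwrite("pics/w11.png",s.im[:,:,::-1])
E
```

```text
37.7417 [2.57121184e-04 6.79175299e-04 8.77618821e-05] [-0.3  1.   0.1] 0.00800593210867672
```

View pics/s11.png

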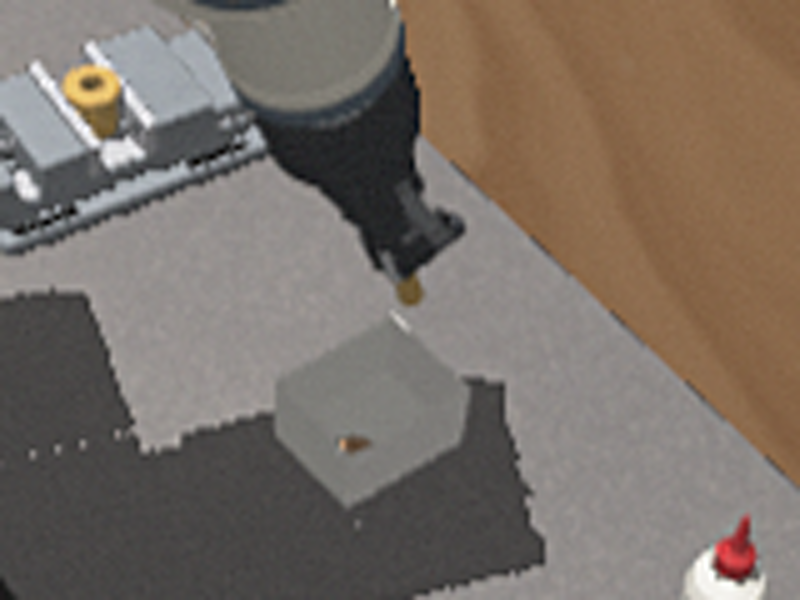

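View pics/w11.png

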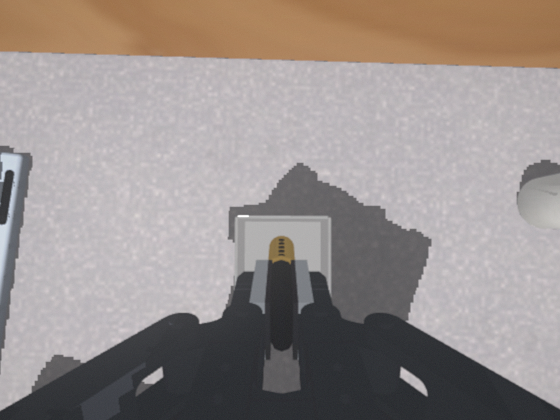

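```bash
python3 - <<'E'
from h import *
phi=.35
s=cam("scene");P=ctcp(phi,.022,.011)
b=np.array([CC[0]+.022,CC[1],.101]);u=s.proj(b);print("bottom expected crop",(u-[240,170])*5)
for k in (.05,.025,.012,.006,.003,0):
    bot.servo_line(P+[0,0,k],lean(phi),velocity=.08)
    o=get_obs();print(k,o["wrist_force"].round(1),o["position"].round(4))
    if np.linalg.norm(o["wrist_force"])>6: break
print(o["time_s"])
s=cam("scene");cv2.imwrite("pics/s12.png",cv2.resize(s.im[170:290,240:400][:,:,::-1],None,fx=5,fy=5,interpolation=cv2.INTER_CUBIC))
E
```

```text
bottom expected crop [411.14514915 291.80625376]
0.05 [ 0.4 -0.6  0.1] [ 0.5563 -0.1289  0.1113]
0.025 [-0.1 -0.  -1. ] [ 0.556  -0.1289  0.086 ]
0.012 [ 0.6 -0.2  0. ] [ 0.556  -0.1288  0.0732]
0.006 [ 0.8 -0.5 -0.6] [ 0.5561 -0.1289  0.0672]
0.003 [ 0.2  0.6 -0.1] [ 0.5561 -0.1289  0.0642]
0 [-0.7 -0.1 -1.2] [ 0.556  -0.1289  0.061 ]
40.075
```

View pics/s12.png

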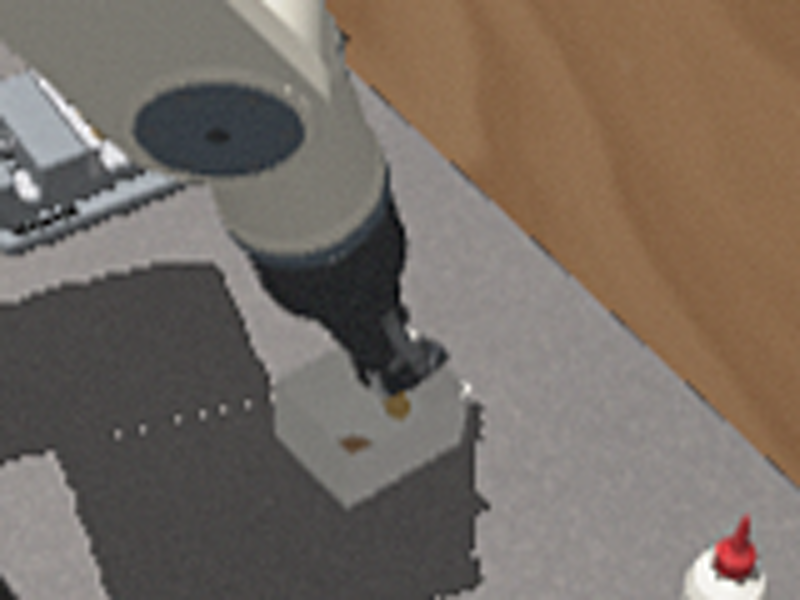

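```bash
python3 - <<'E'
from h import *
phi=.35
P=ctcp(phi,.022,.011)
hand.move_gripper(.019,20)
bot.dwell(.4)
o=get_obs();print(o["time_s"],o["gripper_width"],o["wrist_force"].round(1))
a=np.array([-np.sin(phi),0,np.cos(phi)])
bot.servo_line(P+[0,0,.03],lean(phi),velocity=.08)
bot.servo_line(P+.05*a+[0,0,.06],lean(phi),velocity=.15)
bot.servo_line([.40,-.12,.24],lean(phi),velocity=.2)
o=get_obs();print(o["time_s"],o["wrist_force"].round(1))
s=cam("scene");cv2.imwrite("pics/s13.png",cv2.resize(s.im[150:290,200:400][:,:,::-1],None,fx=4,fy=4,interpolation=cv2.INTER_CUBIC))
w=cam("wrist");cv2.imwrite("pics/w13.png",w.im[:,:,::-1])
E
```

```text
40.8 0.018890721145498397 [ 0.3 -1.   0.2]
42.9333 [-0.3 -0.8 -0.6]
```

View pics/s13.png

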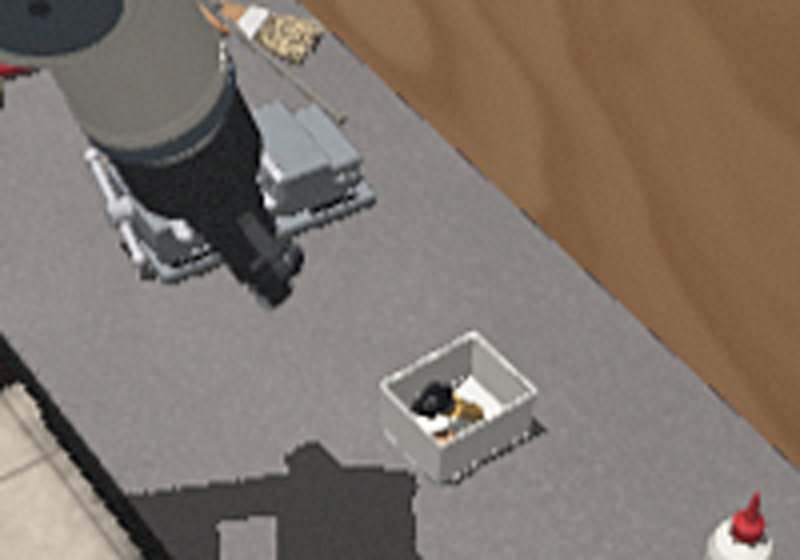

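View pics/w13.png

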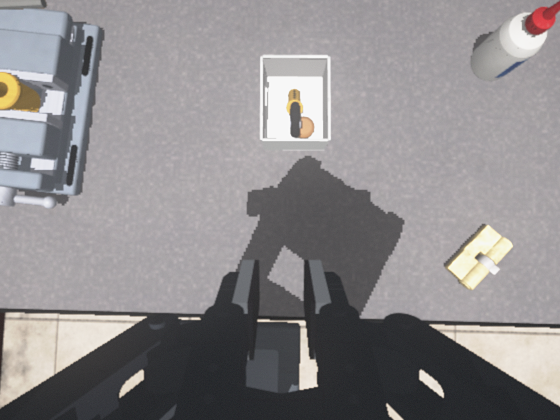

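```bash
python3 - <<'E'
from workcell import hand_in,get_obs
print(hand_in());print(get_obs()["time_s"])
E
```

```text
the job is handed in; nothing more can be done
None
the job is handed in; nothing more can be done
```

The plug, with its key, is out of the lock and lying in the white carton. I handed the job in at about 43 s, and no verdict was reported.

**How it went:** I gripped the key head at 90 N and twisted it ±0.4 rad in strokes, lifting about 2 mm per radian. It let go by 23 mm of lift, and the drag then read about 0 N. I lifted it clear, lowered it leaning into the carton, released it and backed away.

**Last checks:**
- **Plug and lock:** in the final views the plug lies whole in the carton and the vise's bore is empty.
- **Vise and carton:** the vise handle and the carton corner are within 1 px of where they started. The bottle and loose lock body look undisturbed. I did not check the padlock and screwdriver again in the last pictures.
- **Forces:** wrist force stayed at or below about 21 N in the upward direction. I read it only at the end of each move, so a peak mid-stroke could have been missed.

**What disagreed:**
- **Key angle:** the key measured about 0.9 rad from the vise's x axis, more than the 0.6 rad stated. The figures fit roughly if the key's neutral position lies along the vise's y axis. Three views agreed, and the key sat square between the jaws.
- **Rods over the vise:** two thin rods hang over it in the pictures. I probed one gently and felt no contact, so I worked straight through that space.

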